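Turn up the branding press by four clicks and start it

ROBOT

A 6-joint arm with a two-finger parallel gripper is mounted at the origin on the work surface. World frame = base frame: x ahead of the robot, y to its left, z up, the work surface at z = 0. Lengths are in m, angles in rad, forces in N, time in s.
With the tool pointing down it reaches from about 0.425 to 0.95 m from the base axis. Payload 3.5 kg.
Tool frame: the origin (TCP) lies on the centre line of the jaws, within the pads' length; the fingertips stand 14 mm ahead of it and the grasp point (between the pads) lies 5 mm behind it (ctrl.finger_overhang is the distance from the TCP to the fingertips, in m); z points along the fingers, y is the line along which they close (so a half turn about z gives the same grasp; the last joint's range is limited). The gripper opens to 85 mm and grips with 20 to 120 N. Pads are 22 mm wide; open, the fingers measure 114 mm over their backs; the gripper's body (76 mm by 85 mm) begins 54 mm behind the grasp point. The pads swing forward as they close: fully open they stand 13 mm farther back than shut.
Start: joints at [1.054, 0.286, 1.577, -0, 1.279, -0.15], TCP at [0.242, 0.63, 0.245] pointing down, gripper open.
Joint ranges: [-2.77, 2.77], [-0.9, 2.22], [0.21, 2.48], [-1.53, 4.67], [0.24, 2.81], [-2.84, 2.84]. Speed limits (rad/s): [2.79, 2.79, 3.14, 3.14, 3.14, 3.14].

INTERFACE

Orientations are given as a unit quaternion [x, y, z, w].
In Python, from plant import ctrl gives the robot as it stands.
- The arm moves only by the tool send_rows, never from a script. Its argument "moves" is text: rows parted by semicolons, each of 7 numbers parted by spaces: the turn, a rotation vector about the tool's x, y, z in units of 360 degrees (1.0 is 360 degrees), then the shift along the tool's x, y, z in units of 20 cm (1.0 is 20 cm), then the gripper's target within -1 to 1 (fully open at 1, half-way at 0, shut at -1). A call has 1 to 12 rows; each row is the pose to reach, as a shift and turn from the pose commanded when the call began, along the tool's axes at that moment, turning the shorter way round; what a row does not reach only later rows make up. A row lasts 1/8 s, in which the tool goes at most 62.5 mm and 10.7 degrees, less where a joint would pass 70% of its speed; a pose out of reach is approached as far as the arm can. A call with a number of a shift or a turn outside -1 to 1 is refused whole. A call with a gripper value outside its range is refused whole. The fingers move at their own pace and stop on an object; "newtons" is the grip in N (left out, the last holds). Time passes only in rows, so rows that repeat a pose let the fingers close. It gives the time, the measured TCP pose, the force, the opening and the grip force at its end, in the units of the state.
- ctrl.get_state(): the state, without advancing time (a new reading comes with each control period).
- ctrl.read_camera(name): name is "scene" or "side" or "wrist"; returns a dict with "image" (420x560x3 uint8, red, green, blue), "fovy" (degrees; the focal length in pixels is half the picture's height over the tangent of half this angle, whatever the lens; pixels are square), "cx", "cy" (the principal point, pixels), "extrinsics" (4x4, takes a point from camera to world coordinates). Camera axes: x right, y up, looking along -z (the intrinsics and any distortion apply to the point x, -y, -z); pixel columns grow to the right and rows downward; lengths in m; the calibration is good to about 2 mm. A picture is of the moment at which its call begins. There is no depth.
- ctrl.sign_off(): hands the job in; it is judged then, once.
The state is a dict: "time": time; "qpos": joint angles; "dq": joint speeds; "joint_efforts": joint torques, N m; "eef_pos": TCP position; "tcp_rot": TCP orientation; "contact_force": force on the tool from outside, world axes, zero at the start; "wrist_torque": the same for the moment, N m; "opening": opening from 0.0 (shut) to 1.0 (fully open); "finger_force": force on a finger pad.
Only numpy, scipy, OpenCV 4.12 (cv2) and the standard library are available. Lean on these libraries where they do the work, as an engineer would, in place of code of your own. Each camera call takes 0.05 s, during which the arm holds its last target. There are 200 camera calls.

TASK

The wood slice in the branding press needs more heat: on the press's grey control unit, push the pointer of the large heat dial round clockwise (seen from above) with a fingertip by exactly four clicks from where it stands, then press the start button fully down and let it come up again. Do not pinch the dial's pointer, leave the small timer knob as it is set, and leave the things on and around the unit standing where they are.

Things in the scene. Friction and masses are not known exactly. Their poses are not given: they have to be found in the camera images.
- unit: control unit of the branding press: grey box fixed to the table, 180 mm deep (its x) by 310 mm wide (its y), lid 80 mm above the table; origin under its centre, x away from the worker (the robot), y to the left. On the lid: large heat dial (left half), start button, amber pilot lamp 18 mm across, 13 mm tall (at x 55, y -25 mm), small timer knob (x 50, y -85) and a loose brass die (right-hand end)
- dial_axis (a point): point on the lid's surface (80 mm above the table) on the vertical axis of the heat dial; 70 mm left of the unit's centre
- dial_nose (a point): outer end of the heat dial's pointer, 40 mm from the axis, 17 mm above the lid; turns with the dial, so axis to nose is where it points. Black dial, heights above the lid: skirt 72 mm across, top at 6 mm; hub 30 mm across, 30 mm tall; one radial pointer 12 mm thick from hub to nose, flanks from 6 to 27 mm, crown at 30 mm
- dial (a joint): heat dial angle, rad, growing clockwise from above (hotter). Click stops every 30 degrees (0.5236 rad) from 0 to 5.76, end stops just beyond. A sprung detent holds it: about 3 to 5 N on the pointer carries it over the hump half-way between two stops, then it snaps on by itself into the next. It starts at rest in one of the four lowest stops
- start_top (a point): centre of the top face of the start button, a round black button 28 mm across in an aluminium collar, 45 mm on the worker's side of the unit's centre and 60 mm right of it
- start (a joint): start button travel in m: 0 up, 0.006 fully down; sprung, 5 N holds it fully down, it comes up by itself
- dwell_mark (a point): index on the rim of the small timer knob (25 mm across, 18 mm tall), 12 mm above the lid, 11.5 mm from the knob's axis; turns with the knob
- die: spare brass branding die standing on the unit's lid near its right-hand end: base plate 30 x 22 x 9 mm with a steel stem 12 mm across and 22 mm tall; origin under its centre
- slice_a: sawn slice of a branch lying on the table left of the unit, 124 mm across, 18 mm thick; origin under its centre
- slice_b: smaller wood slice lying in front of the unit, 92 mm across, 15 mm thick; origin under its centre
- chest: small closed wooden box, 100 x 130 x 60 mm, right of the unit; origin under its centre
- driver: screwdriver with a wooden handle, 190 mm long, lying on the table in front of the unit, left of the middle; origin beneath it
- dustbrush: bench brush lying on the table in front of the unit, right of the middle; origin beneath it
- pot: terracotta cup, 76 mm across, 85 mm tall, behind the unit; origin under its centre

How it is judged:
By the outcome, as a careful person would: the job done as asked, in the order asked, and still so for the second after the job is handed in, with the robot touching nothing.
It also fails if it takes over 51 s, if anything falls off the work surface, if the arm or the gripper's body presses on something with over 40 N, if the wrist force passes 120 N, or if a joint passes its speed limit or range.

## Working session

There is one attempt and no reset: what is moved stays moved. The work goes in short steps, Python scripts to look and compute and a tool call to move; the robot and the scene stay as the last step left them, time stands still between calls to the robot, and variables do not carry over. Pictures are saved under pics/ and viewed, at most 10 in all, crops included, and the job is handed in when it is done.

Besides the shell and the picture viewer there is one more tool, called after "Request:" in YAML: its name, and indented under it one key for each argument. send_rows: Moves the arm, as the interface text tells. Its arguments: {"type":"object","properties":{"moves":{"type":"string"},"newtons":{"type":"number"}},"required":["moves"]}

```bash
mkdir -p pics
cat > h.py <<'E'
from plant import ctrl
import cv2,numpy as np,pickle
def snap(n,tag):
    d=ctrl.read_camera(n); cv2.imwrite(f'pics/{tag}.png',cv2.cvtColor(d['image'],cv2.COLOR_RGB2BGR)); pickle.dump(d,open(f'pics/{tag}.pkl','wb')); return d
def ld(tag): return pickle.load(open(f'pics/{tag}.pkl','rb'))
def ray(d,u,v):
    f=210/np.tan(np.radians(d['fovy'])/2);E=np.array(d['extrinsics'])
    r=E[:3,:3]@np.array([(u-d['cx'])/f,-(v-d['cy'])/f,-1]);return E[:3,3],r
def atz(d,u,v,z):
    o,r=ray(d,u,v);return o+r*(z-o[2])/r[2]
def proj(d,p):
    f=210/np.tan(np.radians(d['fovy'])/2);E=np.array(d['extrinsics'])
    c=E[:3,:3].T@(np.array(p)-E[:3,3]);return d['cx']+f*c[0]/-c[2],d['cy']-f*c[1]/-c[2]
def tri(*l):
    A=0;b=0
    for d,u,v in l:
        o,r=ray(d,u,v);r=r/np.linalg.norm(r);M=np.eye(3)-np.outer(r,r);A=A+M;b=b+M@o
    return np.linalg.solve(A,b)
E
python3 - <<'E'
from h import *
for n in ('scene','side','wrist'):
    d=snap(n,n+'0');print(n,{k:v for k,v in d.items() if k!='image'})
print(ctrl.get_state(),ctrl.finger_overhang)
a=[cv2.imread(f'pics/{n}0.png') for n in('scene','side')]
E
```

```text
scene {'fovy': 53.708126484964225, 'cx': 280.4766163513644, 'cy': 207.73946935954874, 'extrinsics': array([[ 0.84507925, -0.3620255 ,  0.39341911,  0.96330983],
       [ 0.53447707,  0.55383525, -0.63843619, -0.62276579],
       [ 0.01324081,  0.74980268,  0.66152901,  0.76246725],
       [ 0.        ,  0.        ,  0.        ,  1.        ]])}
side {'fovy': 47.36789543703203, 'cx': 281.3760552181286, 'cy': 199.91618375450332, 'extrinsics': array([[ 0.81563803,  0.34720239, -0.46280136,  0.12670428],
       [-0.57802386,  0.45450855, -0.67772443, -0.61948777],
       [-0.02496037,  0.82028805,  0.57140572,  0.61233903],
       [ 0.        ,  0.        ,  0.        ,  1.        ]])}
wrist {'fovy': 62.862057145134, 'cx': 281.71450038246917, 'cy': 211.5612254429996, 'extrinsics': array([[ 0.35883926, -0.88480918, -0.29723241,  0.16671259],
       [ 0.93339792,  0.33959748,  0.1159391 ,  0.65886614],
       [-0.00164461, -0.31903962,  0.94773995,  0.37250861],
       [ 0.        ,  0.        ,  0.        ,  1.        ]])}
{'time': 0.15, 'qpos': array([ 1.05398569e+00,  2.86979236e-01,  1.57782941e+00,  5.81832563e-05,
        1.27860260e+00, -1.49992122e-01]), 'dq': array([-0.00191522, -0.00070725, -0.00606456, -0.00104683,  0.00064954,
        0.00142112]), 'joint_efforts': array([ 1.13512153e-03, -4.06604862e+01, -2.93138570e+01, -1.08885977e-04,
        3.97481024e-03,  3.89574632e-05]), 'eef_pos': array([0.24180266, 0.62969042, 0.24425966]), 'tcp_rot': array([ 1.82390891e-01,  9.83225679e-01, -8.50113424e-04, -3.23893491e-04]), 'contact_force': array([0.99805515, 0.53377889, 0.0964367 ]), 'wrist_torque': array([ 0.03236004, -0.00668901, -0.02756793]), 'finger_force': 0.0, 'opening': 0.999814672678188} 0.014
```

View pics/scene0.png

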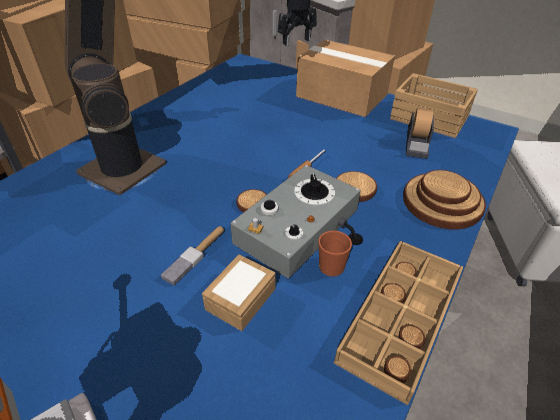

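View pics/side0.png

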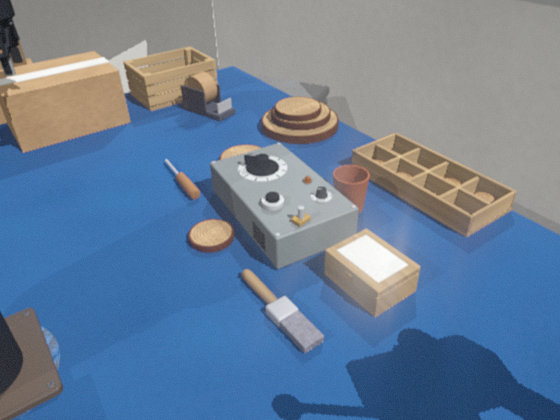

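Run:
```python
from h import *
a=cv2.imread('pics/scene0.png')[160:275,225:370];b=cv2.imread('pics/side0.png')[140:260,205:360]
cv2.imwrite('pics/c1.png',cv2.resize(a,None,fx=5,fy=5,interpolation=cv2.INTER_CUBIC))
cv2.imwrite('pics/c2.png',cv2.resize(b,None,fx=5,fy=5,interpolation=cv2.INTER_CUBIC))
```

```text
(no output)
```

View pics/c1.png

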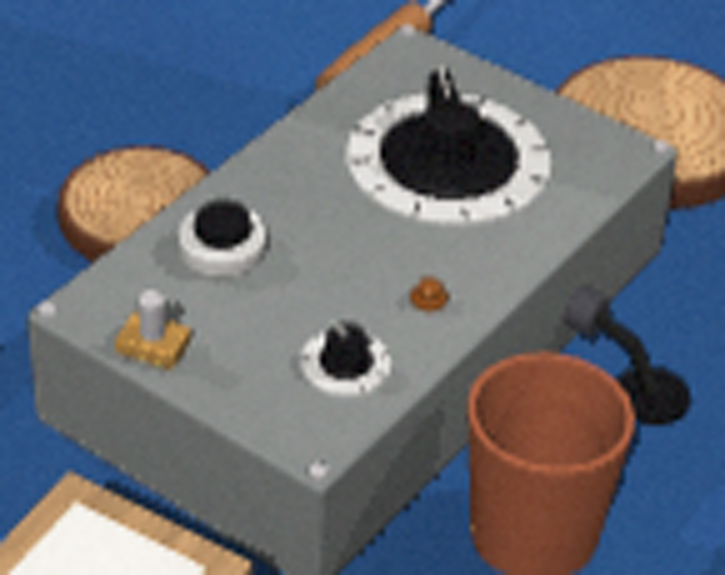

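View pics/c2.png

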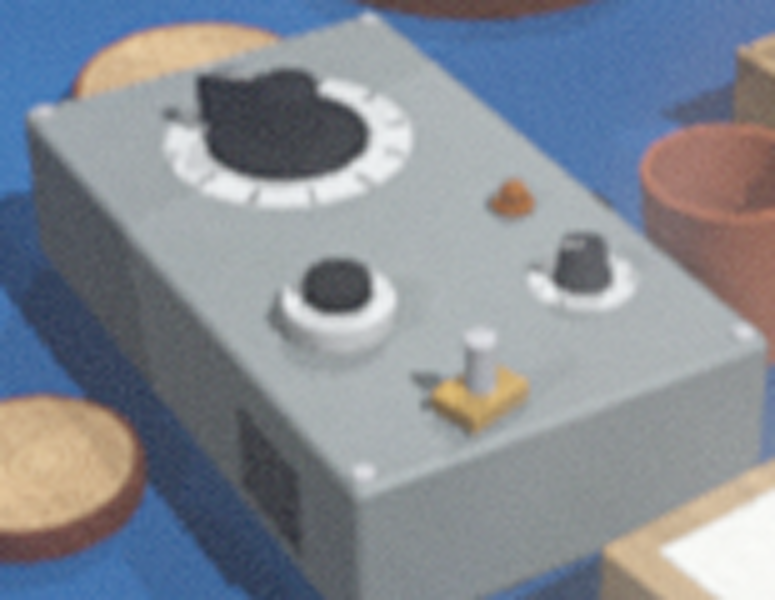

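```bash
cat > m.py <<'E'
from h import *
S=ld('scene0');D=ld('side0')
P=dict(FL=((408,30),(43,110)),BL=((660,147),(370,17)),FR=((47,309),(363,471)),BR=((318,470),(743,333)),ring=((448,156),(288,138)),btn=((223,222),(337,285)),nosetop=((443,70),(202,78)),lamp=((430,281),(515,182)),stem=((150,297),(481,335)),knob=((345,330),(585,240)))
R={}
for k,((a,b),(c,d)) in P.items():
    p=tri((S,225+a/5,160+b/5),(D,205+c/5,140+d/5))
    R[k]=p;print(k,p.round(4))
c=sum(R[k] for k in('FL','BL','FR','BR'))/4
ex=R['BL']+R['BR']-R['FL']-R['FR'];ey=R['FL']+R['BL']-R['FR']-R['BR']
print('c',c,'yaw x',np.degrees(np.arctan2(ex[1],ex[0])),'yaw y',np.degrees(np.arctan2(-ey[0],ey[1])),np.linalg.norm(ex)/2,np.linalg.norm(ey)/2)
th=np.arctan2(ex[1]-ey[0],ex[0]+ey[1]);Rm=np.array([[np.cos(th),-np.sin(th)],[np.sin(th),np.cos(th)]])
for k in R: print(k,(Rm.T@(R[k]-c)[:2]*1000).round(1))
E
python3 m.py
```

```text
FL [0.5243 0.2253 0.0794]
BL [0.6876 0.2054 0.0805]
FR [ 0.4924 -0.0679  0.0791]
BR [ 0.6554 -0.0865  0.0794]
ring [0.5974 0.1389 0.0793]
btn [0.5384 0.0149 0.0951]
nosetop [0.5746 0.1708 0.1042]
lamp [0.6422 0.0374 0.0907]
stem [ 0.5491 -0.062   0.1107]
knob [ 0.6298 -0.0221  0.0989]
c [0.5899209  0.06906267 0.07959493] yaw x -6.716809780084015 yaw y -6.256235597905549 0.16426790376730957 0.29426660698842566
FL [-82.6 147.9]
BL [ 81.8 146.4]
FR [ -81.6 -147. ]
BR [  82.5 -147.2]
ring [-0.4 70.2]
btn [-45.1 -59.5]
nosetop [-26.6  99.4]
lamp [ 55.5 -25.6]
stem [ -25.9 -134.8]
knob [ 49.8 -86.1]
```

```bash
cat >> h.py <<'E'
from scipy.spatial.transform import Rotation as Ro
def go(p,yaw,p0=None,q0=None):
    """shift/turn (move units) from p0,q0 to TCP p, tool y at world yaw (deg), tool down"""
    s=ctrl.get_state();p0=s['eef_pos'] if p0 is None else np.array(p0);R0=Ro.from_quat(s['tcp_rot']) if q0 is None else down(q0)
    return np.r_[(R0.inv()*down(yaw)).as_rotvec()/(2*np.pi),R0.inv().apply(np.array(p)-p0)/.2].round(4)
def down(yaw):
    a=np.radians(yaw);y=np.array([np.cos(a),np.sin(a),0]);z=np.array([0,0,-1.]);return Ro.from_matrix(np.c_[np.cross(y,z),y,z])
AX=np.array([.598,.139])
def fing(phi,r,n):
    u=lambda d:np.array([np.cos(np.radians(d)),np.sin(np.radians(d))]);return AX+r*u(phi)+n*u(phi+90)
E
python3 - <<'E'
from h import *
s=ctrl.get_state();print(Ro.from_quat(s['tcp_rot']).as_matrix().round(3))
p=np.r_[fing(125.7,36,0)*0+fing(125.7,.036,.045),.22]
print(p,go(p,125.7))
E
```

```text
[[-0.933  0.359 -0.001]
 [ 0.359  0.933 -0.002]
 [ 0.    -0.002 -1.   ]]
[0.54044876 0.14197565 0.22      ] [-2.0000e-04 -2.0000e-04 -1.5760e-01 -2.2685e+00 -1.7405e+00  1.2370e-01]
```

Request:
send_rows:
  moves: "0 0 0 -1 -0.8 0 -1;0 0 0 -1 -0.8 0 -1;0 0 0 -1 -0.8 0 -1;0 0 0 -1 -0.8 0 -1;0 0 0 -1 -0.8 0 -1;0 0 0 -1 -0.8 0 -1"
  newtons: 40

```text
time: 0.9
eef_pos: [0.3715, 0.4088, 0.2452]
tcp_rot: [0.183, 0.983, 0.0, -0.0]
contact_force: [0.8, 0.5, 0.7]
opening: -0.002
finger_force: 0.0
```

Request:
send_rows:
  moves: "0 0 -0.158 -1 -0.8 0.06 -1;0 0 -0.158 -1 -0.8 0.06 -1;0 0 -0.158 -1 -0.8 0.06 -1;0 0 -0.158 -1 -0.8 0.06 -1;0 0 -0.158 -1 -0.8 0.06 -1;0 0 -0.158 -1 -0.8 0.06 -1;0 0 -0.158 -1 -0.8 0.06 -1"

```text
time: 1.78
eef_pos: [0.5006, 0.1891, 0.2331]
tcp_rot: [-0.308, 0.951, 0.0, -0.0]
contact_force: [-0.9, 0.4, 0.3]
opening: -0.002
finger_force: 0.0
```

Run:
```python
from h import *
s=ctrl.get_state();print(s['time'],s['eef_pos'],s['qpos'],s['contact_force'],s['opening'])
print(go(np.r_[fing(125.7,.036,.045),.22],125.7))
```

```text
1.775 [0.50060772 0.18907909 0.23305477] [ 1.71263996e-01 -1.21787396e-02  1.93156676e+00  4.30940212e-04
  1.22274464e+00 -2.02556443e+00] [-0.94466705  0.37606933  0.30834017] -0.0017672095929335302
[ 1.000e-04 -0.000e+00  4.000e-04 -2.350e-02 -3.076e-01  6.510e-02]
```

Request:
send_rows:
  moves: "0 0 0 -0.02 -0.3 0.06 -1;0 0 0 -0.02 -0.3 0.06 -1;0 0 0 -0.02 -0.3 0.06 -1;0 0 0 -0.02 -0.3 0.06 -1"

```text
time: 2.28
eef_pos: [0.5385, 0.143, 0.2215]
tcp_rot: [-0.308, 0.951, 0.0, 0.0]
contact_force: [-0.7, -0.2, -0.4]
opening: -0.002
finger_force: 0.0
```

Run:
```python
from h import *
snap('wrist','w1');s=ctrl.get_state();print(s['eef_pos'])
d=ld('w1');print(proj(d,[*AX,.08]),proj(d,[.538,.015,.095]))
a=cv2.imread('pics/w1.png');cv2.imwrite('pics/w1b.png',cv2.resize(a,(800,600),interpolation=cv2.INTER_CUBIC))
```

```text
[0.53855442 0.14287023 0.22162763]
(np.float64(238.92221788818975), np.float64(251.0007211832664)) (np.float64(137.52304331631703), np.float64(104.04907385614307))
```

View pics/w1b.png

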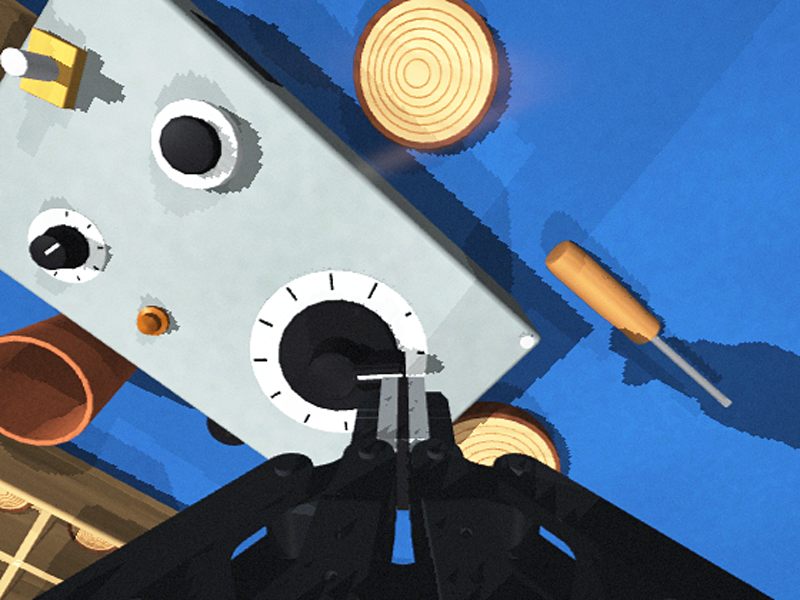

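Run:
```python
from h import *
d=ld('w1');k=560/800
c=atz(d,339*k,351*k,.081);print('ring',c)
for t in [(331,282),(292,294),(266,323),(260,360),(373,291),(404,316),(346,426)]:
    v=atz(d,t[0]*k,t[1]*k,.081)-c;print(t,np.degrees(np.arctan2(v[1],v[0])).round(1),np.linalg.norm(v).round(4))
p=atz(d,358*k,378*k,.11);q=atz(d,404*k,376*k,.11);v=q-p;print(p,q,np.degrees(np.arctan2(v[1],v[0])))
a=cv2.imread('pics/w1.png')[180:310,165:315];cv2.imwrite('pics/w1c.png',cv2.resize(a,None,fx=4.6,fy=4.6,interpolation=cv2.INTER_CUBIC))
```

```text
ring [0.59420749 0.13495388 0.081     ]
(331, 282) -140.4 0.0431
(292, 294) -108.6 0.044
(266, 323) -77.2 0.0457
(260, 360) -47.0 0.0482
(373, 291) -173.3 0.0431
(404, 316) 155.8 0.0448
(346, 426) 38.4 0.0518
[0.58850813 0.14783123 0.11      ] [0.57284067 0.16739476 0.11      ] 128.689488749164
```

View pics/w1c.png

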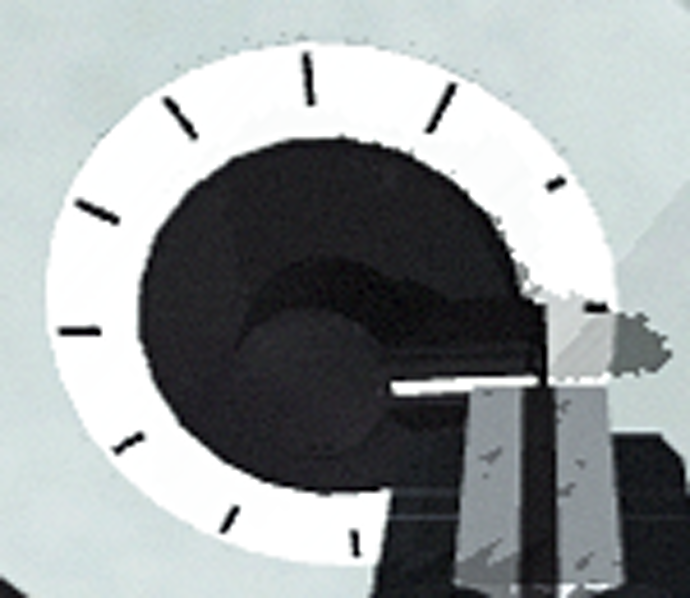

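Run:
```python
from h import *
from scipy.optimize import least_squares
d=ld('w1')
T=[(308,78),(180,118),(97,211),(79,331),(441,107),(128,443),(230,519)]
P=np.array([atz(d,165+a/4.6,180+b/4.6,.081)[:2] for a,b in T])
r=least_squares(lambda x:np.hypot(*(P-x[:2]).T)-x[2],[.595,.135,.045]).x
a=np.degrees(np.arctan2(*(P-r[:2]).T[::-1]));print(r,a.round(1),(a%30).round(1))
p,q=[atz(d,165+x/4.6,180+y/4.6,.11) for x,y in((392,388),(536,381))];v=q-p;print(p,q,np.degrees(np.arctan2(v[1],v[0])))
for z in(p,q):
    v=z[:2]-r[:2];print(np.degrees(np.arctan2(v[1],v[0])),np.hypot(*v))
b=atz(d,190*.7,145*.7,.095);print('btn',b)
```

```text
[0.59778479 0.13693267 0.04727906] [-141.6 -111.8  -82.1  -51.9 -171.   -21.6    9. ] [8.4 8.2 7.9 8.1 9.  8.4 9. ]
[0.58850216 0.14746746 0.11      ] [0.5731616  0.16640185 0.11      ] 129.01424191906034
131.384565528954 0.014040973863073666
129.88068620431463 0.03840227001441906
btn [0.53834726 0.01158942 0.095     ]
```

```bash
sed -i 's/^AX=.*/AX=np.array([.598,.138])/' h.py
python3 - <<'E'
from h import *
p1=np.r_[fing(128.5,.034,.035),.107];print('descend',go(p1,128.5))
for ph,n in [(128.5,.025),(128.5,.017)]+[(x,.017) for x in range(124,78,-5)]:
    print(ph,go(np.r_[fing(ph,.034,n),.107],ph,p1,128.5))
E
```

```text
descend [-0.000e+00  1.000e-04 -7.100e-03 -4.370e-02 -3.210e-02  5.732e-01]
128.5 [ 0.    0.    0.   -0.05 -0.    0.  ]
128.5 [ 0.    0.    0.   -0.09  0.    0.  ]
124 [ 0.      0.      0.0125 -0.1036  0.0061  0.    ]
119 [ 0.      0.      0.0264 -0.1192  0.0117  0.    ]
114 [ 0.      0.      0.0403 -0.1353  0.0159  0.    ]
109 [ 0.      0.      0.0542 -0.1516  0.0186  0.    ]
104 [ 0.      0.      0.0681 -0.1682  0.0199  0.    ]
99 [ 0.      0.      0.0819 -0.1847  0.0198  0.    ]
94 [ 0.      0.      0.0958 -0.2012  0.0182  0.    ]
89 [ 0.      0.      0.1097 -0.2175  0.0152  0.    ]
84 [ 0.      0.      0.1236 -0.2335  0.0108  0.    ]
79 [ 0.      0.      0.1375 -0.2491  0.005   0.    ]
```

Request:
send_rows:
  moves: "0 0 -0.007 -0.044 -0.032 0 -1;0 0 -0.007 -0.044 -0.032 0.15 -1;0 0 -0.007 -0.044 -0.032 0.3 -1;0 0 -0.007 -0.044 -0.032 0.42 -1;0 0 -0.007 -0.044 -0.032 0.5 -1;0 0 -0.007 -0.044 -0.032 0.54 -1;0 0 -0.007 -0.044 -0.032 0.57 -1;0 0 -0.007 -0.044 -0.032 0.57 -1;0 0 -0.007 -0.044 -0.032 0.57 -1"

```text
time: 3.45
eef_pos: [0.5505, 0.1416, 0.1081]
tcp_rot: [-0.329, 0.944, -0.0, 0.001]
contact_force: [0.1, -0.3, -0.9]
opening: 0.001
finger_force: 0.0
```

Run:
```python
from h import *
print(go(np.r_[fing(128.5,.034,.035),.107],128.5),ctrl.get_state()['contact_force'])
```

```text
[-0.0001  0.0002 -0.0003  0.0005  0.0079  0.0056] [ 0.12767285 -0.34419494 -0.89303482]
```

Request:
send_rows:
  moves: "0 0 0 -0.05 0.006 0.004 -1;0 0 0 -0.075 0.006 0.004 -1;0 0 0 -0.09 0.006 0.004 -1;0 0 0.0125 -0.104 0.012 0.004 -1;0 0 0.0195 -0.111 0.015 0.004 -1;0 0 0.0264 -0.119 0.018 0.004 -1"

```text
time: 4.2
eef_pos: [0.5667, 0.1594, 0.1065]
tcp_rot: [-0.249, 0.969, 0.0, 0.0]
contact_force: [0.9, 0.8, -0.2]
opening: -0.0
finger_force: 0.1
```

Request:
send_rows:
  moves: "0 0 0.007 -0.008 0.003 0 -1;0 0 0.014 -0.016 0.005 0 -1;0 0 0.021 -0.024 0.007 0 -1;0 0 0.028 -0.033 0.009 0 -1;0 0 0.028 -0.033 0.009 0 -1"

```text
time: 4.82
eef_pos: [0.5717, 0.1642, 0.1065]
tcp_rot: [-0.164, 0.987, 0.0, 0.0]
contact_force: [0.3, -0.5, 0.9]
opening: -0.0
finger_force: 0.0
```

Run:
```python
from h import *
s=ctrl.get_state();print(s['contact_force'],s['eef_pos'],go(np.r_[fing(109,.034,.017),.107],109))
a=snap('side','s2');b=snap('scene','s3')
a=cv2.imread('pics/s2.png')[120:220,205:305];b=cv2.imread('pics/s3.png')[150:250,270:370]
cv2.imwrite('pics/s23.png',cv2.resize(np.hstack([a,b]),None,fx=4,fy=4,interpolation=cv2.INTER_CUBIC))
```

```text
[ 0.34627321 -0.46249421  0.91303819] [0.57166196 0.16421709 0.10652535] [ 0.      0.0001 -0.0005  0.0032  0.0032 -0.0024]
```

View pics/s23.png

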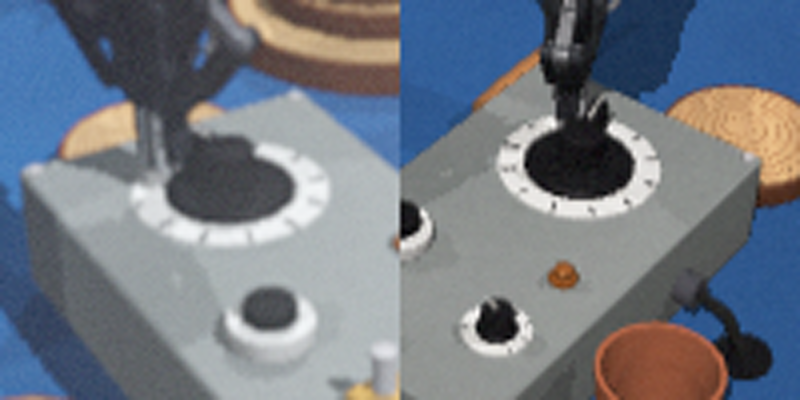

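Run:
```python
from h import *
d=ld('s3')
for ph in(128.5,113,98.5,68.5): print(ph,np.round(proj(d,[*fing(ph,.04,0),.109]),1))
p0=np.r_[fing(109,.034,.017),.107]
for ph in range(105,29,-5): print(ph,go(np.r_[fing(ph,.034,.017),.107],ph,p0,109))
```

```text
128.5 [312.8 173.6]
113 [316.9 173.7]
98.5 [320.6 174.4]
68.5 [327.2 177.4]
105 [ 0.      0.      0.0111 -0.0121  0.0055  0.    ]
100 [ 0.      0.      0.025  -0.0276  0.0112  0.    ]
95 [ 0.      0.      0.0389 -0.0437  0.0155  0.    ]
90 [ 0.      0.      0.0528 -0.06    0.0184  0.    ]
85 [ 0.      0.      0.0667 -0.0765  0.0199  0.    ]
80 [ 0.      0.      0.0806 -0.0931  0.0199  0.    ]
75 [ 0.      0.      0.0944 -0.1096  0.0185  0.    ]
70 [ 0.      0.      0.1083 -0.1259  0.0156  0.    ]
65 [ 0.      0.      0.1222 -0.1419  0.0113  0.    ]
60 [ 0.      0.      0.1361 -0.1575  0.0057  0.    ]
55 [ 0.      0.      0.15   -0.1726 -0.0013  0.    ]
50 [ 0.      0.      0.1639 -0.1869 -0.0096  0.    ]
45 [ 0.      0.      0.1778 -0.2005 -0.0191  0.    ]
40 [ 0.      0.      0.1917 -0.2132 -0.0297  0.    ]
35 [ 0.      0.      0.2056 -0.225  -0.0414  0.    ]
30 [ 0.      0.      0.2194 -0.2357 -0.0541  0.    ]
```

Request:
send_rows:
  moves: "0 0 0.011 -0.01 0.008 0 -1;0 0 0.025 -0.025 0.014 0 -1;0 0 0.039 -0.041 0.018 0 -1;0 0 0.046 -0.049 0.02 0 -1;0 0 0.053 -0.057 0.021 0 -1;0 0 0.06 -0.065 0.022 0 -1;0 0 0.067 -0.074 0.023 0 -1;0 0 0.074 -0.082 0.023 0 -1;0 0 0.081 -0.09 0.023 0 -1;0 0 0.088 -0.099 0.022 0 -1;0 0 0.088 -0.099 0.022 0 -1"

```text
time: 6.3
eef_pos: [0.5887, 0.1745, 0.1065]
tcp_rot: [0.112, 0.994, 0.0, 0.0]
contact_force: [-0.6, -0.5, 0.1]
opening: 0.002
finger_force: 0.0
```

Run:
```python
from h import *
s=ctrl.get_state();print(s['contact_force'],go(np.r_[fing(77.5,.034,.017),.107],77.5))
snap('scene','s4');snap('side','s4b')
p0=np.r_[fing(77.5,.034,.017),.107]
for ph in range(74,44,-4): print(ph,go(np.r_[fing(ph,.034,.017),.107],ph,p0,77.5))
```

```text
[-0.5580522  -0.46790805  0.07048347] [ 0.      0.     -0.0009  0.0003  0.0016 -0.0023]
74 [ 0.      0.      0.0097 -0.0105  0.0049  0.    ]
70 [ 0.      0.      0.0208 -0.0229  0.0096  0.    ]
66 [ 0.      0.      0.0319 -0.0356  0.0135  0.    ]
62 [ 0.      0.      0.0431 -0.0485  0.0165  0.    ]
58 [ 0.      0.      0.0542 -0.0616  0.0186  0.    ]
54 [ 0.      0.      0.0653 -0.0748  0.0198  0.    ]
50 [ 0.      0.      0.0764 -0.0881  0.02    0.    ]
46 [ 0.      0.      0.0875 -0.1014  0.0194  0.    ]
```

Request:
send_rows:
  moves: "0 0 0.01 -0.01 0.006 0 -1;0 0 0.021 -0.023 0.011 0 -1;0 0 0.032 -0.035 0.015 0 -1;0 0 0.043 -0.048 0.018 0 -1;0 0 0.054 -0.061 0.02 0 -1;0 0 0.06 -0.068 0.021 0 -1;0 0 0.065 -0.074 0.021 0 -1;0 0 0.071 -0.081 0.021 0 -1;0 0 0.076 -0.088 0.021 0 -1;0 0 0.085 -0.098 0.021 0 -1;0 0 0.085 -0.098 0.021 0 -1"

```text
time: 7.78
eef_pos: [0.6089, 0.1742, 0.1066]
tcp_rot: [0.37, 0.929, 0.0, 0.0]
contact_force: [-0.6, 0.5, 0.0]
opening: 0.002
finger_force: 0.0
```

Run:
```python
from h import *
s=ctrl.get_state();print(s['contact_force'],go(np.r_[fing(47,.034,.017),.107],47))
snap('scene','s5');d=ld('s5')
for ph in(98.5,68.5,38.5,8.5): print(ph,np.round(proj(d,[*fing(ph,.04,0),.109]),1))
c=[cv2.imread(f'pics/{n}.png')[150:230,285:365] for n in('s4','s5')]
cv2.imwrite('pics/s45.png',cv2.resize(np.hstack(c),None,fx=5,fy=5,interpolation=cv2.INTER_CUBIC))
p0=np.r_[fing(47,.034,.017),.107]
for ph in [*range(43,14,-4),16]: print(ph,go(np.r_[fing(ph,.034,.017),.107],ph,p0,47))
```

```text
[-0.55639084  0.53760258  0.02691475] [ 0.      0.     -0.0013  0.0013  0.0006 -0.002 ]
98.5 [320.6 174.4]
68.5 [327.2 177.4]
38.5 [330.7 182. ]
8.5 [330.2 187. ]
43 [ 0.      0.      0.0111 -0.0121  0.0055  0.    ]
39 [ 0.      0.      0.0222 -0.0245  0.0102  0.    ]
35 [ 0.      0.      0.0333 -0.0372  0.014   0.    ]
31 [ 0.      0.      0.0444 -0.0502  0.0168  0.    ]
27 [ 0.      0.      0.0556 -0.0633  0.0188  0.    ]
23 [ 0.      0.      0.0667 -0.0765  0.0199  0.    ]
19 [ 0.      0.      0.0778 -0.0898  0.02    0.    ]
15 [ 0.      0.      0.0889 -0.103   0.0192  0.    ]
16 [ 0.      0.      0.0861 -0.0997  0.0195  0.    ]
```

View pics/s45.png

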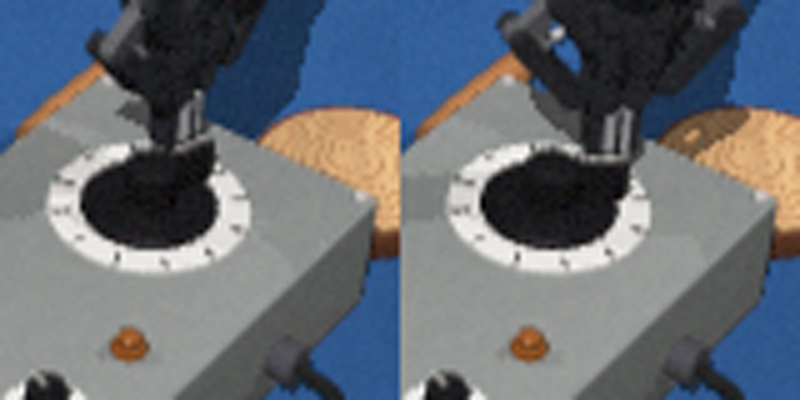

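Request:
send_rows:
  moves: "0 0 0.01 -0.011 0.006 0 -1;0 0 0.021 -0.023 0.011 0 -1;0 0 0.032 -0.036 0.015 0 -1;0 0 0.043 -0.049 0.018 0 -1;0 0 0.054 -0.062 0.02 0 -1;0 0 0.06 -0.069 0.021 0 -1;0 0 0.065 -0.075 0.021 0 -1;0 0 0.071 -0.082 0.021 0 -1;0 0 0.077 -0.089 0.021 0 -1;0 0 0.083 -0.096 0.021 0 -1;0 0 0.083 -0.096 0.021 0 -1"

```text
time: 9.2
eef_pos: [0.6256, 0.164, 0.1065]
tcp_rot: [0.598, 0.802, 0.0, 0.0]
contact_force: [-0.3, 0.3, 0.4]
opening: -0.001
finger_force: 0.0
```

Run:
```python
from h import *
s=ctrl.get_state();print(s['contact_force'],go(np.r_[fing(17,.034,.017),.107],17))
```

```text
[-0.264825    0.28180656  0.38054407] [ 0.      0.     -0.0011  0.0012  0.0001 -0.0023]
```

Request:
send_rows:
  moves: "0 0 0 0.04 0 0 -1;0 0 0 0.08 0.02 0 -1;0 0 0 0.1 0.03 -0.1 -1;0 0 0 0.1 0.03 -0.3 -1;0 0 0 0.1 0.03 -0.5 -1;0 0 0 0.1 0.03 -0.5 -1"

```text
time: 9.95
eef_pos: [0.6284, 0.1858, 0.2136]
tcp_rot: [0.597, 0.802, 0.004, 0.004]
contact_force: [0.3, 1.1, 0.5]
opening: -0.001
finger_force: 0.0
```

Run:
```python
from h import *
s=ctrl.get_state();print(s['eef_pos'])
B=[.5384,.0145]
print(go([*B,.16],45),go([*B,.16],17))
snap('scene','s6');snap('side','s7');snap('wrist','w6')
c=cv2.imread('pics/scene0.png')
c=np.hstack([cv2.imread('pics/s6.png')[150:230,285:365],cv2.imread('pics/s7.png')[140:220,220:300]])
c=cv2.resize(c,None,fx=4,fy=4,interpolation=cv2.INTER_CUBIC)
w=cv2.resize(cv2.imread('pics/w6.png'),(373,280));c[:0]=0
cv2.imwrite('pics/s67.png',np.vstack([c,np.pad(w,((0,0),(0,640-373),(0,0)))]))
```

```text
[0.62843953 0.1858334  0.21363835]
[ 0.0017  0.0007 -0.0787 -0.691  -0.68    0.2617] [ 1.800e-03  3.000e-04 -9.000e-04 -6.910e-01 -6.800e-01  2.617e-01]
```

View pics/s67.png

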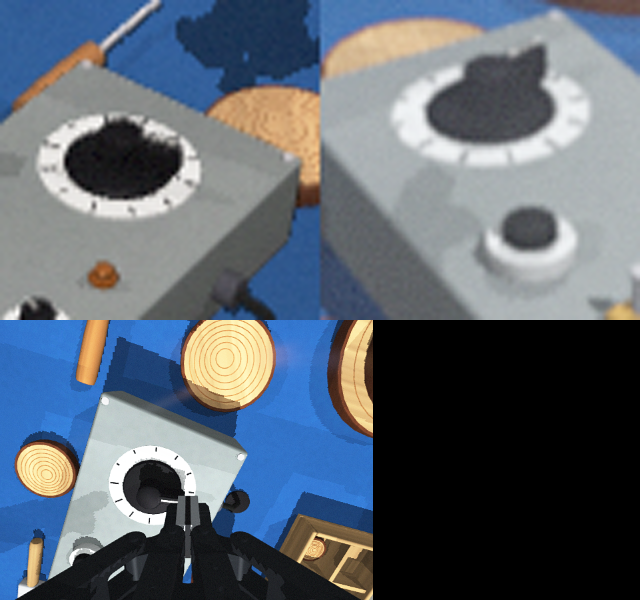

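Run:
```python
from h import *
d=ld('s7')
for ph in(38.5,23,8.5,-21.5): print(ph,np.round(proj(d,[*fing(ph,.04,0),.109]),1))
d=ld('w6')
g=cv2.cvtColor(cv2.imread('pics/w6.png'),cv2.COLOR_BGR2GRAY)
for t in (400,): pass
m=(g[255:285,230:280]>150).astype(np.uint8);n,l,s,c=cv2.connectedComponentsWithStats(m);print(s,c)
for k in range(1,n):
    y,x=np.nonzero(l==k)
    if len(x)<15: continue
    i,j=x.argmin(),x.argmax();p,q=[atz(d,230+x[e],255+y[e],.11) for e in(i,j)];v=q-p;print(p,q,np.degrees(np.arctan2(v[1],v[0])))
```

```text
38.5 [267.8 146.5]
23 [272.3 147.4]
8.5 [275.8 148.7]
-21.5 [280.4 152.7]
[[   0    0   50   30 1401]
 [  45    0    5    9   25]
 [  12   14   25    6   74]] [[24.15560314 14.58172734]
 [47.96        3.52      ]
 [23.09459459 16.66216216]]
[0.63082639 0.15729866 0.11      ] [0.63361137 0.1581269  0.11      ] 16.56224002162614
[0.61071337 0.13945805 0.11      ] [0.62833483 0.14210889 0.11      ] 8.555009548833207
```

Request:
send_rows:
  moves: "0 0 0 -0.69 -0.68 0 -1;0 0 0 -0.69 -0.68 0 -1;0 0 0 -0.69 -0.68 0 -1;0 0 0 -0.69 -0.68 0 -1;0 0 0 -0.69 -0.68 0.26 -1;0 0 0 -0.69 -0.68 0.4 -1;0 0 0 -0.69 -0.68 0.4 -1;0 0 0 -0.69 -0.68 0.4 -1"

```text
time: 11.1
eef_pos: [0.5355, 0.0142, 0.1273]
tcp_rot: [0.597, 0.802, 0.0, 0.0]
contact_force: [0.1, 0.0, 0.4]
opening: -0.002
finger_force: 0.0
```

Run:
```python
from h import *
s=ctrl.get_state();print(s['eef_pos'],s['contact_force'],go([.5384,.0145,.109],17))
snap('wrist','w8')
```

```text
[0.53548428 0.01420997 0.12726987] [0.10688472 0.04562696 0.40614718] [ 0.0002  0.     -0.0009 -0.0028  0.0143  0.0914]
```

Correct 3 mm in y, then press down to just past contact.

Request:
send_rows:
  moves: "0 0 0 -0.003 0.014 0.04 -1;0 0 0 -0.003 0.014 0.08 -1;0 0 0 -0.003 0.014 0.095 -1;0 0 0 -0.003 0.014 0.105 -1;0 0 0 -0.003 0.014 0.105 -1"

```text
time: 11.78
eef_pos: [0.5391, 0.014, 0.1098]
tcp_rot: [0.597, 0.802, 0.0, 0.001]
contact_force: [-6.5, 1.3, 19.1]
opening: 0.006
finger_force: 9.3
```

Request:
send_rows:
  moves: "0 0 0 0 0 0.008 -1;0 0 0 0 0 0.015 -1;0 0 0 0 0 0.015 -1"

```text
time: 12.15
eef_pos: [0.5393, 0.014, 0.1096]
tcp_rot: [0.597, 0.802, 0.0, 0.0]
contact_force: [-11.7, 2.3, 31.1]
opening: -0.003
finger_force: 15.8
```

Run:
```python
from h import *
snap('side','s9');snap('scene','s10')
c=[cv2.imread('pics/side0.png')[165:225,240:315],cv2.imread('pics/s9.png')[165:225,240:315],cv2.imread('pics/scene0.png')[180:240,235:310],cv2.imread('pics/s10.png')[180:240,235:310]]
c=np.vstack([np.hstack(c[:2]),np.hstack(c[2:])])
cv2.imwrite('pics/s910.png',cv2.resize(c,None,fx=5,fy=5,interpolation=cv2.INTER_CUBIC))
```

```text
(no output)
```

View pics/s910.png

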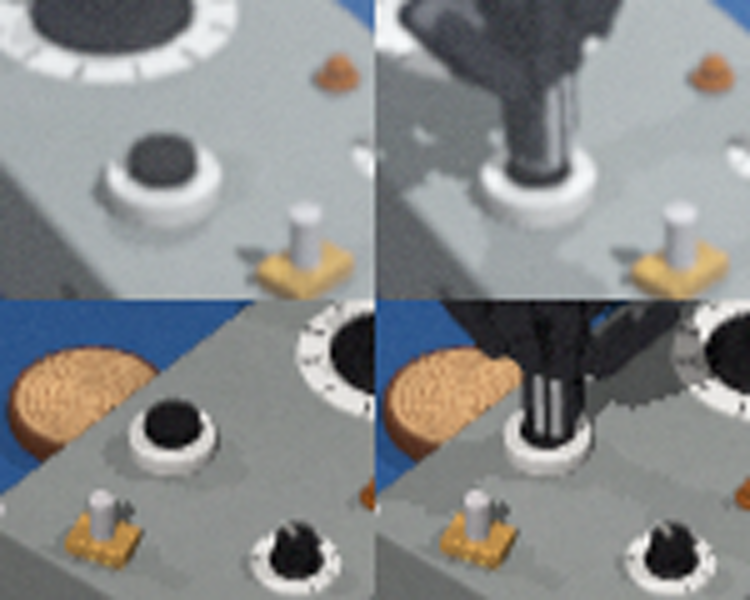

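Request:
send_rows:
  moves: "0 0 0 0 0 -0.02 -1;0 0 0 0 0 -0.02 -1"

```text
time: 12.5
eef_pos: [0.5391, 0.014, 0.1099]
tcp_rot: [0.597, 0.802, 0.001, 0.001]
contact_force: [-3.4, 0.7, 13.8]
opening: -0.002
finger_force: 6.8
```

Request:
send_rows:
  moves: "0 0 0 0 0 -0.01 -1;0 0 0 0 0 -0.01 -1"

```text
time: 12.75
eef_pos: [0.5389, 0.014, 0.11]
tcp_rot: [0.597, 0.802, 0.001, 0.002]
contact_force: [0.4, 0.1, 5.5]
opening: -0.001
finger_force: 2.9
```

Request:
send_rows:
  moves: "0 0 0 0 0 -0.01 -1;0 0 0 0 0 -0.01 -1"

```text
time: 13.0
eef_pos: [0.5386, 0.0139, 0.1113]
tcp_rot: [0.597, 0.802, 0.001, 0.001]
contact_force: [2.8, 1.1, 4.8]
opening: 0.0
finger_force: 2.1
```

Request:
send_rows:
  moves: "0 0 0 0 0 -0.01 -1;0 0 0 0 0 -0.01 -1"

```text
time: 13.25
eef_pos: [0.5376, 0.0139, 0.1125]
tcp_rot: [0.597, 0.802, -0.0, 0.0]
contact_force: [2.9, -0.4, 3.6]
opening: -0.004
finger_force: 1.7
```

Request:
send_rows:
  moves: "0 0 0 0 0 -0.01 -1;0 0 0 0 0 -0.01 -1"

```text
time: 13.5
eef_pos: [0.537, 0.014, 0.1142]
tcp_rot: [0.597, 0.802, -0.0, -0.0]
contact_force: [0.9, 0.2, 1.6]
opening: -0.003
finger_force: 1.2
```

Request:
send_rows:
  moves: "0 0 0 0 0 -0.01 -1;0 0 0 0 0 -0.01 -1"

```text
time: 13.75
eef_pos: [0.5367, 0.0141, 0.116]
tcp_rot: [0.597, 0.802, -0.001, -0.001]
contact_force: [-0.5, -0.3, 1.2]
opening: -0.0
finger_force: 0.7
```

Request:
send_rows:
  moves: "0 0 0 0 0 -0.1 -1;0 0 0 0 0 -0.3 -1;0 0 0 0 0 -0.5 -1;0 0 0 0 0 -0.5 -1;0 0 0 0 0 -0.5 -1;0 0 0 0 0 -0.5 -1"

```text
time: 14.5
eef_pos: [0.5362, 0.0143, 0.2142]
tcp_rot: [0.597, 0.802, -0.001, -0.002]
contact_force: [-0.9, -0.1, 0.4]
opening: -0.0
finger_force: 0.0
```

Run:
```python
from h import *
d=snap('scene','fin');a=d['image'].astype(int);b=ld('scene0')['image'].astype(int)
s=ctrl.get_state();print(s['eef_pos'],s['contact_force'])
for n,p in dict(knob=[.63,-.022,.09],die=[.549,-.062,.09],lamp=[.642,.037,.09],btn=[.538,.0145,.09]).items():
    u,v=map(int,proj(d,p));print(n,abs(a-b)[v-9:v+9,u-9:u+9].mean().round(1))
print(ctrl.sign_off())
```

```text
[0.53639573 0.01422505 0.21440254] [ 0.42745998 -0.44160849 -0.69742746]
knob 4.9
die 5.0
lamp 5.0
btn 5.1
the job is handed in; nothing more can be done
None
```

The heat dial was pushed exactly four clicks clockwise with the closed fingertips, the start button was pressed fully down and came back up, the timer knob and the die were undisturbed, and the job was handed in at about 14.5 s.

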